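# Square a leaded glass panel into the lay-up corner

## Robot

A 6-joint arm with a two-finger parallel gripper is mounted at the origin on the work surface. World frame = base frame: x ahead of the robot, y to its left, z up, the work surface at z = 0. Lengths are in mm, angles in rad, forces in N, time in s.
With the tool pointing down it reaches from about 225 to 875 mm from the base axis. Payload 3.4 kg.
Tool frame: the origin (TCP) lies midway between the tips of the shut fingers; the grasp point (between the pads) lies arm.grip_point_offset behind it (arm.grip_point_offset is the distance from the TCP to the grasp point, in mm); z points along the fingers, y is the line along which they close (so a half turn about z gives the same grasp; the last joint's range is limited). The gripper opens to 85 mm and grips with 20 to 120 N. Pads are 22 mm wide; open, the fingers measure 114 mm over their backs; the gripper's body (76 mm by 85 mm) begins 54 mm behind the grasp point. The pads swing forward as they close: fully open they stand 13 mm farther back than shut.
Start: joints at [1.102, 0.276, 1.505, -0, 1.361, -0.121], TCP at [195.995, 540.6, 231.328] pointing down, gripper open.
Joint ranges: [-2.89, 2.89], [-0.75, 2.08], [0.22, 2.7], [-1.18, 4.32], [0.11, 2.71], [-2.7, 2.7]. Speed limits (rad/s): [2.57, 2.57, 3.14, 3.14, 3.14, 3.14].

## Interface

Orientations are given as a rotation vector (axis times angle).
In Python, from workcell import telemetry, vision, arm, spotter gives the robot as it stands. The module is installed in compiled form; this text tells all that it offers.
- The arm moves only by the shell command python3 -m jog 'ROWS' [FORCE]. ROWS is JSON, a list of rows, each a list of 5 numbers: the shift along the tool's x, y, z in cm, then the turn about the tool's z in rad, then the finger opening in cm, from 0 to 8.54. A call has 1 to 20 rows; each row shifts and turns the commanded pose from where the row before left it, along the tool's axes as they then stand; what a row does not reach is not made up. A row lasts 1/8 s, in which the tool goes at most 62.5 mm and 10.7 degrees, less where a joint would pass 70% of its speed; a pose out of reach is approached as far as the arm can. A call with a gripper value outside its range is refused whole. The fingers move at their own pace and stop on an object; FORCE is the grip in N (left out, the last holds). Time passes only in rows, so rows that do not move let the fingers close. It gives the time, the measured TCP pose, the force, the opening and the grip force at its end, in the units of the state.
- telemetry.sense(): the state, without advancing time (a new reading comes with each control period).
- vision.grab_frame(name): name is "side" or "top" or "wrist"; returns a dict with "image" (480x640x3 uint8, blue, green, red), "fx", "fy", "cx", "cy" (pixels), "R" (3x3) and "t" (3): a world point X has camera coordinates R X + t; the wrist camera has in their place "T_tool_cam" (4x4, takes a point from camera to tool coordinates, whose origin is the TCP and whose axes are the flange's). Camera axes: x right, y down, z forward; pixel columns grow to the right and rows downward; lengths in mm; the calibration is good to about 2 mm. The wrist camera is an equidistant fisheye: a pixel r from the principal point sees the ray r / f radians off the axis. A picture is of the moment at which its call begins: read the wrist's pose just before it. There is no depth.
- arm.sign_off(): hands the job in; it is judged then, once.
Trained networks look in a picture, given as the dict that the camera call returned (one of the last four; its "shot" number tells which), for a name from the list of things; names that differ only in an ending like _2 or _b are one class to them, and where a whole thing is asked for, a point or a joint stands for the part that bears it (a point fixed in the world has none). Each returns a list of dicts, best first, with "score" (0 to 1); they miss things now and then, are a little off and sometimes report something else, mostly with a low value. They report only what shows in the picture. A call takes as long as a camera call. They do not tell look-alikes from the thing itself.
- spotter.boxes_of(picture, query): "at" ([x, y, z] in mm, in the coordinates of the camera as it stood for that picture, good to about 4 mm: the middle of the surface that is visible of it).
The state is a dict: "t": time; "joint_positions": joint angles; "dq": joint speeds; "tau": joint torques, N m; "eef_pos": TCP position; "ee_rot": TCP orientation; "wrist_force": force on the tool from outside, world axes, zero at the start; "ft_torque": the same for the moment, N m; "opening": finger opening in mm; "grasp_force": force on a finger pad.
Only numpy, scipy, OpenCV 4.12 (cv2) and the standard library are available. Lean on these libraries where they do the work, as an engineer would, in place of code of your own. Each camera call takes 0.05 s, during which the arm holds its last target. There are 200 camera calls.

## Task

Before you disturb the glass panel, swing the magnifier arm by two thirds of a right angle or more, outward over the long wooden fence, until arm and lens are well clear of the lay-up board. Then take the small leaded glass panel by its suction handle, bring it onto the board and press it flat into the corner, its long edge along the long fence and its short edge against the short fence, gently so that the glass does not crack. Finish while still holding it there, pressed lightly against both fences at once, with the magnifier still clear and the jar, brush and roundel left alone.

Things in the scene. Friction and masses are not known exactly. Their poses are not given: they have to be found in the camera images.
- board: Flat, slick grey board, 245 x 195 mm, 12 mm thick, fixed on the table, with two fixed pale wooden fences forming an L. Origin: inner corner where the fences' inner faces meet, at table level. Long fence along -x, inner face at y = 0; short fence along -y, inner face at x = 0; work area: the -x, -y quarter (220 x 170 mm). The corner points away from the robot, give or take 20 degrees.
- long_fence: The longer fence, a wooden batten 245 mm long (board x from -220 to +25 mm), 22 mm wide (board y from 0 to +22 mm), top 34 mm above the table. Same origin and axes as the board. Rigid, waxed (friction about 0.2, like the board).
- short_fence: The shorter fence, a wooden batten 150 mm long (board y from -150 to 0 mm), 22 mm wide (board x from 0 to +22 mm), top 34 mm above the table. Same origin and axes as the board. Rigid, waxed (friction about 0.2, like the board).
- panel: Loose amber glass panel in a dark lead frame, 100 (its x) by 80 (its y) by 10 mm, about 0.35 kg, flat on the table at the robot's right. Origin: centre of its underside, z up. Stuck fast on its middle: a rubber sucker with a black grip bar, 60 mm along x, 18 mm wide along y, 28 to 58 mm above the underside; pinch it across y, fingertips at least 24 mm above the underside.
- lamp_arm (a joint): Swing of the magnifier arm about its stand's upright post, rad, free from -0.2 to 1.7. At 0 the arm points along the stand's x axis; it starts near 0 with the lens over the board's corner. It grows anticlockwise seen from above, carrying the lens over the long fence and off the board; clear from 0.75. Stiff: about 2 N at the handle moves it; it stays where left.
- lamp_handle (a point): Centre of the top of the magnifier arm's upright round grey handle: 18 mm diameter, on the arm 115 mm from the hinge axis, free from 129 to 184 mm above the table (this point at 184). The arm under it is 16 mm wide, 117 to 129 mm up; the lens ring (96 mm across, 115 to 131 mm up) is centred 186 mm from the hinge axis.
- lamp_hinge (a point): Top of the magnifier's post on the hinge axis, 138 mm above the table. The hinge axis is upright. The stand has a round foot 76 mm across and stands just outside the long fence. Its axes are the stand's.
- jar: Bystander: closed glass jar, 60 mm across, 85 mm tall. Leave alone. Origin: centre of its underside.
- brush: Bystander: flat paint brush with a wooden handle lying on the table. Leave alone. Origin under its middle.
- roundel: Bystander: round green leaded glass disc, 110 mm across, about 11 mm thick, flat on the table. Leave alone. Origin: centre of its underside.
Things that resemble listed ones, but are neither listed nor needed, are in the scene too. Leave any blue or red look-alike of the panel alone.

How it is judged (in metres and radians):
On the way, in this order (a step that is already met when the one before it is completed fails the run):
1. the magnifier arm is swung clear of the board while the panel has not been moved (value of joint lamp_arm above 0.75 rad and distance of panel from where it was at the start of the episode below 0.02 m), for 0.2 s.
2. the panel lies in the corner against both fences (contact force between panel and long_fence above 1 N and contact force between panel and short_fence above 1 N and x of panel in the frame of board between -0.055 and -0.045 m and y of panel in the frame of board between -0.045 and -0.035 m and z of panel in the frame of board below 0.016 m and angle between panel's own z axis and vertical below 0.05 rad and angle between the x axis of panel and the x axis of board, either way round below 0.05 rad), for 0.2 s.
At the end, for the whole second after the job is handed in: Panel flat on the board (4 mm, 0.05 rad), long edge along the long fence (0.05 rad), centre within 5 mm of its place in the corner, over 1 N on each fence, at rest, still held by the fingers; magnifier arm still clear (joint above 0.75 rad) (all of step 2 and contact force between the fingers and panel above 1 N and value of joint lamp_arm above 0.75 rad and linear speed of panel below 0.01 m/s); the arm keeps its last pose, push and grip.
It fails at once if the panel is pressed on a fence or on the board so hard that the glass would crack (over 60 N) (contact force between panel and long_fence above 60 N or contact force between panel and short_fence above 60 N or contact force between panel and board above 60 N).
It fails at once if the jar is disturbed (moved over 30 mm) (distance of jar from where it was at the start of the episode above 0.03 m).
It fails at once if the brush is disturbed (moved over 30 mm) (distance of brush from where it was at the start of the episode above 0.03 m).
It fails at once if the roundel is disturbed (moved over 30 mm) (distance of roundel from where it was at the start of the episode above 0.03 m).
It also fails if it takes over 70 s, if anything falls off the work surface, if the arm or the gripper's body presses on something with over 40 N, if the wrist force passes 120 N, or if a joint passes its speed limit or range.

## Working session

There is one attempt and no reset: what is moved stays moved. The work goes in short steps, Python scripts to look and compute and a shell command to move; the robot and the scene stay as the last step left them, time stands still between calls to the robot, and variables do not carry over. Pictures are saved under pics/ and viewed, at most 10 in all, crops included, and the job is handed in when it is done.

```bash
mkdir -p pics; cat > h.py <<'E'
import numpy as np, cv2
from scipy.spatial.transform import Rotation as Ro
from workcell import telemetry, vision, arm, spotter
def toworld(p,X): return np.array(p["R"]).T@(np.array(X)-np.array(p["t"]))
def pix(p,X):
    c=np.array(p["R"])@np.array(X)+np.array(p["t"]); return np.array([p["fx"]*c[0]/c[2]+p["cx"],p["fy"]*c[1]/c[2]+p["cy"]])
def ray(p,u,v,z):
    R=np.array(p["R"]);o=-R.T@np.array(p["t"]);d=R.T@np.array([(u-p["cx"])/p["fx"],(v-p["cy"])/p["fy"],1]);return o+d*(z-o[2])/d[2]
E
python3 - <<'E'
from h import *
s=telemetry.sense();print({k:np.round(v,3) for k,v in s.items()}, arm.grip_point_offset)
for n in ["top","side"]:
    p=vision.grab_frame(n);cv2.imwrite(f"pics/{n}0.png",p["image"])
    print(n,-np.array(p["R"]).T@np.array(p["t"]),p["fx"])
    for q in ["board","long_fence","short_fence","panel","lamp_arm","lamp_handle","lamp_hinge","jar","brush","roundel"]:
        try:
            for b in spotter.boxes_of(p,q)[:3]: 
                w=toworld(p,b["at"]);print(q,round(b["score"],2),w.round(),pix(p,w).round())
        except Exception as e: print(q,e)
E
```

```text
{'t': np.float64(0.0), 'joint_positions': array([ 1.102,  0.277,  1.506,  0.   ,  1.361, -0.121]), 'dq': array([-0.002,  0.   , -0.001,  0.001, -0.002,  0.001]), 'tau': array([-2.0000e-03, -4.1678e+01, -2.4580e+01, -0.0000e+00,  1.1000e-02,
        0.0000e+00]), 'eef_pos': array([195.743, 540.097, 230.446]), 'ee_rot': array([-5.430e-01, -3.094e+00,  3.000e-03]), 'wrist_force': array([0.151, 0.58 , 0.127]), 'ft_torque': array([ 0.019, -0.007,  0.027]), 'grasp_force': np.float64(0.0), 'opening': np.float64(85.398)} 18.700000000000003
top [ 292.84038437   46.46783495 1432.35528305] 613.6195405590529
board 0.86 [450.  44.  14.] [320. 307.]
long_fence 0.92 [471. 144.  36.] [276. 297.]
short_fence 0.85 [541. -26.  34.] [350. 266.]
panel 0.97 [ 367. -384.   12.] [508. 341.]
panel 0.84 [ 519. -202.   11.] [425. 276.]
panel 0.63 [ 350. -202.   10.] [428. 349.]
lamp_arm 0.8 [531.  83. 130.] [302. 263.]
lamp_handle 0.58 [536.  83. 130.] [302. 261.]
lamp_hinge 0.86 [520.  97. 128.] [295. 269.]
jar 0.92 [763. -87.  88.] [376. 167.]
brush 0.76 [ 677. -315.   18.] [470. 210.]
brush 0.17 [543. -24.  31.] [349. 265.]
roundel 0.76 [520. 443.  11.] [149. 278.]
side [ 341.1573945  -996.83304268 1009.84034913] 593.8047879411555
board 0.62 [469.  48.  13.] [266. 282.]
long_fence 0.79 [505. 120.  31.] [275. 256.]
short_fence 0.97 [549. -20.  36.] [305. 289.]
panel 0.87 [ 517. -214.   11.] [311. 362.]
panel 0.83 [ 505. -367.   10.] [324. 425.]
panel 0.82 [ 350. -227.    8.] [234. 384.]
lamp_arm 0.94 [530.  87. 125.] [286. 233.]
lamp_handle 0.79 [531.  84. 126.] [287. 233.]
lamp_handle 0.49 [503. 121.  33.] [274. 255.]
lamp_hinge 0.85 [514. 118. 126.] [277. 226.]
lamp_hinge 0.58 [467.  47.  14.] [266. 283.]
jar 0.9 [ 760. -108.   63.] [404. 290.]
brush 0.88 [ 672. -324.   17.] [399. 387.]
roundel 0.6 [518. 442.  11.] [259. 190.]
```

```bash
python3 - <<'E'
import cv2
a=cv2.imread("pics/top0.png")[130:400,90:560]
cv2.imwrite("pics/c1.png",cv2.resize(a,None,fx=1.7,fy=1.7,interpolation=3))
E
```

```text
(no output)
```

View pics/c1.png

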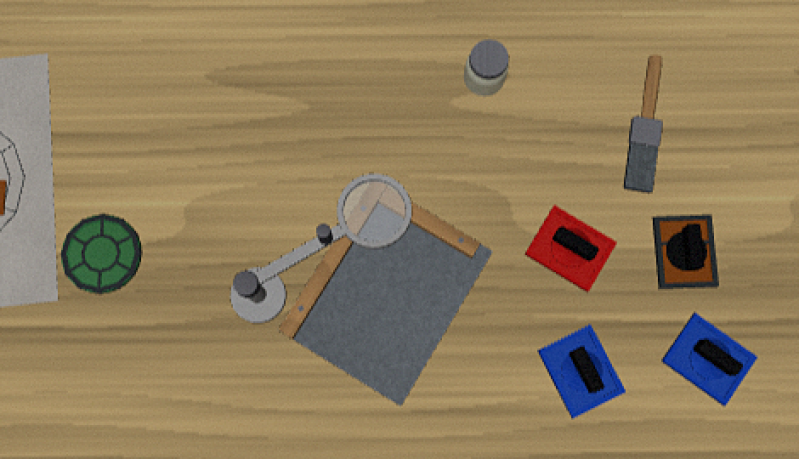

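View pics/side0.png

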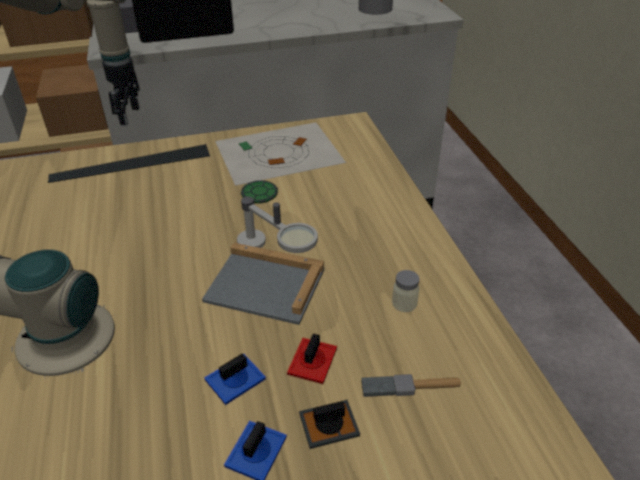

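The top crop (scale 1.7, offset 90,130) shows five relevant things.
- **Panel candidates:** red at about (571,248), blue at (581,371) and (710,358), and amber in a dark frame at (686,251), which is pixel (494,278). Only the amber one fits the description.
- **Magnifier:** post at crop (245,283), handle at (324,232), lens over the board's corner at (375,210).

The side view agrees: amber panel at (330,424). I'll confirm with an enlarged crop.

```bash
python3 - <<'E'
import cv2,numpy as np
a=cv2.imread("pics/top0.png")
b=cv2.resize(a[225:375,215:385],None,fx=4,fy=4,interpolation=2)
c=cv2.resize(a[250:305,465:523],None,fx=10,fy=10,interpolation=2)
cv2.imwrite("pics/c2.png",b);cv2.imwrite("pics/c3.png",c)
E
```

```text
(no output)
```

View pics/c2.png

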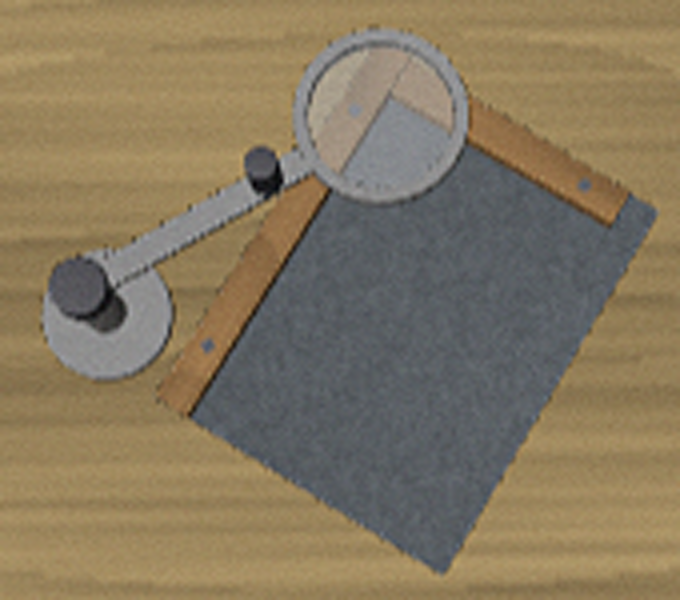

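View pics/c3.png

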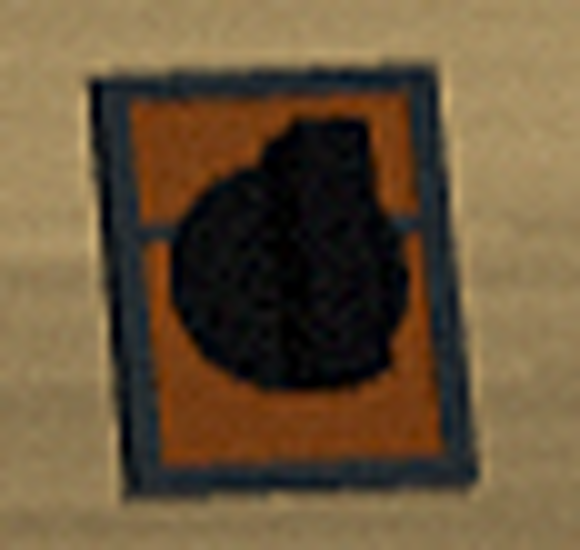

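c3 confirms the amber leaded panel, with its top corners at crop (108,79), (437,67), (477,485) and (140,492). c2 shows the post top at (79,287), the handle top at (261,162), the lens centre at (381,115), the fences' inner corner at (388,97), the long fence end at (188,413), the short fence end at (611,225) and the board's near corner at (443,573).

```bash
python3 - <<'E'
from h import *
p=vision.grab_frame("top")
B=lambda u,v,z: ray(p,215+u/4-.4,225+v/4-.4,z)
P=lambda u,v,z: ray(p,465+u/10-.45,250+v/10-.45,z)
c=B(388,97,34);l=B(188,413,34);s=B(611,225,34);n=B(443,573,12);r=B(658,208,12)
h=B(79,287,138);k=B(261,162,184);L=B(381,115,131)
for nme,v in zip("c l s n r hinge handle lens".split(),[c,l,s,n,r,h,k,L]):print(nme,v.round(1))
a=lambda v: np.degrees(np.arctan2(v[1],v[0])).round(2)
print("len",np.linalg.norm(c-l),np.linalg.norm(c-s),np.linalg.norm(n-r),np.linalg.norm(k[:2]-h[:2]),np.linalg.norm(L[:2]-h[:2]))
print("board ang",a(c-l),a(s-c)+90,a(r-n),"lamp",a(k-h),a(L-h))
q=[P(*x,10) for x in [(108,79),(437,67),(477,485),(140,492)]]
print("panel",np.mean(q,0),a(q[0]-q[3]),a(q[1]-q[2]),a(q[1]-q[0])+90,a(q[2]-q[3])+90)
# triangulated spotter refinement in side
ps=vision.grab_frame("side")
print([pix(ps,x).round(1) for x in (k,h,c)])
print(pix(ps,np.mean(q,0)))
E
```

```text
c [582.4  62.6  34. ]
l [400.7 176.9  34. ]
s [506.1 -65.2  34. ]
n [311.   33.3  12. ]
r [519.3 -94.7  12. ]
hinge [459.4 225.7 138. ]
handle [517.6 126.7 184. ]
lens [552.4  65.4 131. ]
len 214.64104324676651 148.85537304596332 244.43027382101272 114.83425105334967 185.34243757572165
board ang -32.16 -30.819999999999993 -31.57 lamp -59.58 -59.91
panel [ 515.2596447  -362.92296568   10.        ] 0.79 1.16 1.6400000000000006 0.7199999999999989
[array([276.3, 203.9]), array([247. , 199.8]), array([310.4, 264.2])]
[328.83372497 422.36399891]
```

```bash
cat >> h.py <<'E'
def head():
    s=telemetry.sense();R=Ro.from_rotvec(s["ee_rot"]).as_matrix();return s,R
def plan(x,y,z,yh):
    s,R=head();h=np.degrees(np.arctan2(R[1,1],R[0,1]))
    d=(yh-h+90)%180-90; t=-np.radians(d)
    R2=R@Ro.from_rotvec([0,0,t]).as_matrix()
    dp=np.array([x,y,z])-s["eef_pos"]
    print("t",s["t"],"pos",s["eef_pos"].round(1),"yhead",h.round(2),"turn",t.round(3),"then shift cm",(R2.T@dp/10).round(2),"| shift before turn",(R.T@dp/10).round(2),"F",s["wrist_force"].round(1),"g",s["grasp_force"],"op",s["opening"],"q",s["joint_positions"].round(2))
E
python3 -c "
from h import *
plan(517.6,126.7,220,30.3)"
```

```text
t 1.2 pos [196.  540.6 231.3] yhead 70.07 turn 0.694 then shift cm [-51.96   6.88   1.13] | shift before turn [-44.34 -27.95   1.13] F [0.2 0.  0.3] g 0.0 op 85.70278900353988 q [ 1.1   0.28  1.5   0.    1.36 -0.12]
```

```bash
python3 -m jog '[[0,0,0,0.174,8.5],[0,0,0,0.174,8.5],[0,0,0,0.173,8.5],[0,0,0,0.173,8.5],[-3.71,0.49,0.08,0,8.5],[-3.71,0.49,0.08,0,8.5],[-3.71,0.49,0.08,0,8.5],[-3.71,0.49,0.08,0,8.5],[-3.71,0.49,0.08,0,8.5],[-3.71,0.49,0.08,0,8.5],[-3.71,0.49,0.08,0,8.5],[-3.71,0.49,0.08,0,8.5],[-3.71,0.49,0.08,0,8.5],[-3.71,0.49,0.08,0,8.5],[-3.71,0.49,0.08,0,8.5],[-3.71,0.49,0.08,0,8.5],[-3.71,0.49,0.08,0,8.5],[-3.71,0.49,0.08,0,8.5],[0,0,0,0,4.5],[0,0,0,0,4.5]]' 30
python3 - <<'E'
from h import *
plan(517.6,126.7,147,30.3)
s,R=head();p=vision.grab_frame("wrist");T=np.array(p["T_tool_cam"])
for q in ["lamp_handle","lamp_hinge","board","short_fence","long_fence"]:
    for b in spotter.boxes_of(p,q)[:2]: print(q,round(b["score"],2),(R@(T@[*b["at"],1])[:3]+s["eef_pos"]).round())
cv2.imwrite("pics/w1.png",p["image"])
p=vision.grab_frame("top")
E
```

```text
t: 3.7
eef_pos: [516.8, 127.1, 220.0]
ee_rot: [-1.563, -2.724, -0.0]
wrist_force: [-0.4, 0.2, 0.6]
opening: 50.8
grasp_force: 0.0
t 3.7 pos [516.8 127.1 220. ] yhead 30.29 turn -0.0 then shift cm [-0.08  0.05  7.3 ] | shift before turn [-0.08  0.05  7.3 ] F [-0.4  0.2  0.6] g 0.0 op 50.80694411042353 q [ 0.11  0.22  1.61  0.    1.31 -0.42]
lamp_handle 0.7 [526.  90. 129.]
lamp_hinge 0.73 [516. 105. 127.]
lamp_hinge 0.45 [530.  88. 131.]
board 0.56 [437.  81.  10.]
short_fence 0.57 [533. -43.  31.]
long_fence 0.67 [461. 149.  30.]
```

View pics/w1.png

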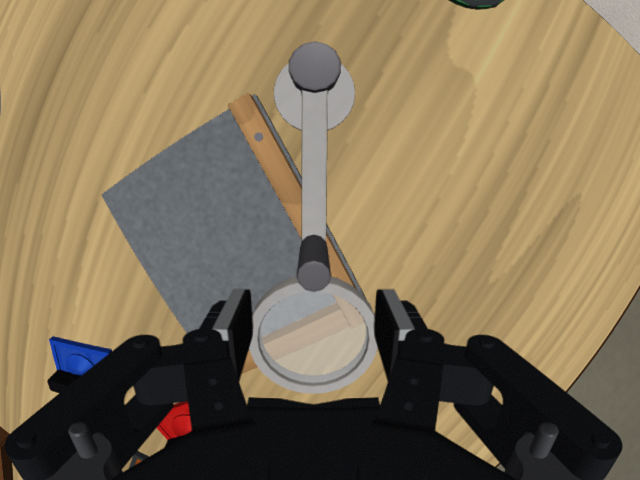

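The wrist view shows the handle top at (313,276), centred laterally between the fingers, with the post top at (315,66). I'll check both against the calibration.

```bash
python3 - <<'E'
from h import *
s,R=head();p=vision.grab_frame("wrist");T=np.array(p["T_tool_cam"])
print(p["fx"],p["cx"],p["cy"])
def wray(u,v,z):
    d=np.array([(u-p["cx"])/p["fx"],(v-p["cy"])/p["fy"]]);r=np.hypot(*d);d=np.array([*(d/r*np.sin(r)),np.cos(r)])
    w=R@T[:3,:3]@d;o=R@T[:3,3]+s["eef_pos"];return (o+w*(z-o[2])/w[2]).round(1)
print(wray(313,276,184),wray(315,66,138),wray(342,305,34),wray(103,195,12),wray(229,108,34))
E
```

```text
371.64829954431775 313.02806195541183 242.37693964469864
[516.4 127.2 184. ] [460. 226. 138.] [584.6  66.3  34. ] [312.5  33.8  12. ] [402.2 175.5  34. ]
```

```bash
python3 -m jog '[[0,0,1.46,0,4.5],[0,0,1.46,0,4.5],[0,0,1.46,0,4.5],[0,0,1.46,0,4.5],[0,0,1.46,0,4.5],[0,0,0,0,1.4],[0,0,0,0,1.4],[0,0,0,0,1.4],[0,0,0,0,1.4],[0,0,0,0,1.4]]' 25
python3 - <<'E'
from h import *
H=np.array([459.7,225.8])
s,R=head();r=s["eef_pos"][:2]-H;print(r,np.hypot(*r),np.degrees(np.arctan2(r[1],r[0])))
E
```

```text
t: 5.35
eef_pos: [517.3, 126.8, 146.8]
ee_rot: [-1.563, -2.725, 0.0]
wrist_force: [1.2, -0.1, -6.9]
opening: 17.3
grasp_force: 25.1
[ 57.55897607 -98.9936513 ] 114.51104192551213 -59.824521506351104
```

```bash
python3 -m jog '[[0.02,0.715,0,-0.0625,1.4],[0.02,0.715,0,-0.0625,1.4],[0.02,0.715,0,-0.0625,1.4],[0.02,0.715,0,-0.0625,1.4],[0.02,0.715,0,-0.0625,1.4],[0.02,0.715,0,-0.0625,1.4]]'
cat > r.py <<'E'
from h import *
H=np.array([459.7,225.8])
s,R=head();r=s["eef_pos"][:2]-H;print(r,np.hypot(*r),np.degrees(np.arctan2(r[1],r[0])),np.degrees(np.arctan2(R[1,1],R[0,1]))-90)
E
python3 r.py
```

```text
t: 6.1
eef_pos: [549.3, 154.2, 146.9]
ee_rot: [-1.025, -2.969, 0.002]
wrist_force: [0.6, -2.1, -5.2]
opening: 17.4
grasp_force: 25.3
[ 89.57371985 -71.6264986 ] 114.69004572938297 -38.64713889484209 -38.106501547531494
```

```bash
python3 -m jog '[[0.02,0.715,0,-0.0625,1.4],[0.02,0.715,0,-0.0625,1.4],[0.02,0.715,0,-0.0625,1.4],[0.02,0.715,0,-0.0625,1.4],[0.02,0.715,0,-0.0625,1.4],[0.02,0.715,0,-0.0625,1.4],[0.02,0.715,0,-0.0625,1.4],[0.02,0.715,0,-0.0625,1.4],[0.02,0.715,0,-0.0625,1.4],[0.02,0.715,0,-0.0625,1.4],[0.02,0.715,0,-0.0625,1.4],[0.02,0.715,0,-0.0625,1.4],[0.02,0.715,0,-0.0625,1.4],[0.02,0.715,0,-0.0625,1.4],[0,0,0,0,1.4],[0,0,0,0,1.4],[0,0,0,0,1.4]]'
python3 r.py
```

```text
t: 8.22
eef_pos: [572.6, 249.6, 146.9]
ee_rot: [-0.325, 3.123, 0.002]
wrist_force: [3.4, 4.5, -9.7]
opening: 17.3
grasp_force: 25.0
[112.93192962  23.81108955] 115.41485482388923 11.906120288026075 11.878402506614975
```

```bash
python3 -m jog '[[0,0,0,0,4.5],[0,0,0,0,4.5],[0,0,0,0,4.5],[0,0,-1.6,0,4.5],[0,0,-2.5,0,4.5],[0,0,-2.5,0,4.5],[0,0,-2,0,4.5],[0,0,0,0,4.5]]'
python3 - <<'E'
from h import *
plan(515.3,-362.9,200,91)
p=vision.grab_frame("top");cv2.imwrite("pics/top1.png",p["image"])
for q in ["lamp_arm","lamp_handle","panel"]:
    for b in spotter.boxes_of(p,q)[:4]: print(q,round(b["score"],2),toworld(p,b["at"]).round())
E
```

```text
t: 9.22
eef_pos: [573.2, 249.5, 236.2]
ee_rot: [-0.326, 3.119, 0.002]
wrist_force: [-0.6, 0.3, 0.5]
opening: 45.0
grasp_force: 0.0
t 9.225 pos [573.2 249.5 236.2] yhead 101.93 turn 0.191 then shift cm [  6.88 -61.13   3.49] | shift before turn [ 18.34 -58.72   3.49] F [-0.6  0.3  0.5] g 0.0 op 44.99504358861142 q [ 0.3   0.35  1.39  0.    1.4  -1.48]
lamp_arm 0.63 [656. 244. 130.]
lamp_handle 0.68 [601. 234. 128.]
lamp_handle 0.58 [658. 243. 130.]
lamp_handle 0.25 [ 678. -313.   19.]
panel 0.87 [ 351. -207.   10.]
panel 0.75 [655. 245. 128.]
panel 0.72 [ 366. -380.   15.]
panel 0.68 [ 512. -353.    8.]
```

```bash
python3 -m jog '[[0,0,0,0.096,4.5],[0,0,0,0.095,4.5],[0.405,-3.596,0.2,0,4.5],[0.405,-3.596,0.2,0,4.5],[0.405,-3.596,0.2,0,4.5],[0.405,-3.596,0.2,0,4.5],[0.405,-3.596,0.2,0,4.5],[0.405,-3.596,0.2,0,4.5],[0.405,-3.596,0.2,0,4.5],[0.405,-3.596,0.2,0,4.5],[0.405,-3.596,0.2,0,4.5],[0.405,-3.596,0.2,0,4.5],[0.405,-3.596,0.2,0,4.5],[0.405,-3.596,0.2,0,4.5],[0.405,-3.596,0.2,0,4.5],[0.405,-3.596,0.2,0,4.5],[0.405,-3.596,0.2,0,4.5],[0.405,-3.596,0.2,0,4.5],[0.405,-3.596,0.2,0,4.5],[0,0,0,0,4.5]]' 
python3 - <<'E'
from h import *
plan(515.3,-362.9,200,91)
s,R=head();p=vision.grab_frame("wrist")
cv2.imwrite("pics/w2.png",p["image"]);np.savez("w2.npz",R=R,e=s["eef_pos"],T=p["T_tool_cam"],K=[p["fx"],p["fy"],p["cx"],p["cy"]])
E
```

```text
t: 11.92
eef_pos: [512.7, -365.5, 197.3]
ee_rot: [0.022, -3.14, -0.001]
wrist_force: [0.6, 0.3, -0.3]
opening: 45.1
grasp_force: 0.0
t 11.925 pos [ 512.7 -365.5  197.3] yhead 90.81 turn -0.003 then shift cm [-0.26  0.25 -0.27] | shift before turn [-0.26  0.25 -0.27] F [ 0.6  0.3 -0.3] g 0.0 op 45.06582373627112 q [-0.73  0.38  1.44 -0.    1.33 -2.31]
```

View pics/w2.png

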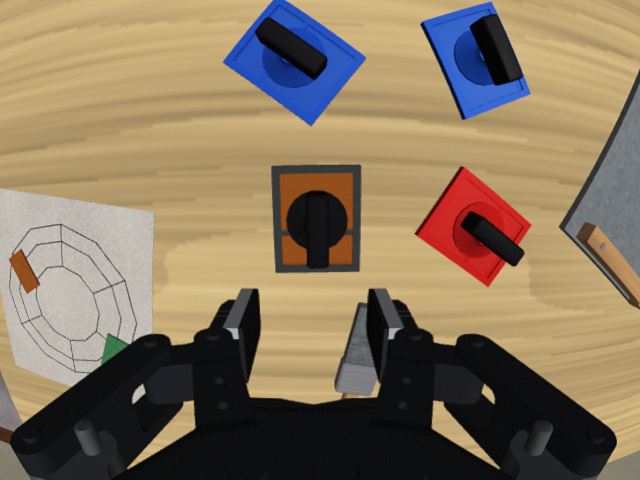

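The wrist view shows the amber panel directly ahead, with corners (272,166), (361,165), (360,271) and (276,272), and the bar top running from (316,192) to (318,267).

```bash
python3 - <<'E'
from h import *
d=np.load("w2.npz");fx,fy,cx,cy=d["K"];T=d["T"];R=d["R"]
def wray(u,v,z):
    a=np.array([(u-cx)/fx,(v-cy)/fy]);r=np.hypot(*a);a=np.array([*(a/r*np.sin(r)),np.cos(r)])
    w=R@T[:3,:3]@a;o=R@T[:3,3]+d["e"];return o+w*(z-o[2])/w[2]
q=np.array([wray(*x,10) for x in [(272,166),(361,165),(360,271),(276,272)]]);print(q.round(1),q.mean(0).round(1))
b=[wray(316,192,58),wray(318,267,58)];print(np.round(b,1),np.mean(b,0))
for i,j in [(0,3),(1,2)]: v=q[j]-q[i];print(np.degrees(np.arctan2(v[1],v[0])))
m=np.mean(b,0);plan(515.5,-363.3,44,91)
E
```

```text
[[ 466.  -402.8   10. ]
 [ 463.9 -323.9   10. ]
 [ 563.1 -320.7   10. ]
 [ 565.1 -400.1   10. ]] [ 514.5 -361.9   10. ]
[[ 482.6 -364.    58. ]
 [ 542.8 -361.5   58. ]] [ 512.71232891 -362.73768366   58.        ]
1.5357239561703555
1.885522661281613
t 11.975 pos [ 512.9 -363.7  197.6] yhead 90.88 turn -0.002 then shift cm [-0.29 -0.   15.36] | shift before turn [-0.29 -0.   15.36] F [-0.3  1.2  1.2] g 0.0 op 44.877924093484204 q [-0.73  0.38  1.44  0.    1.33 -2.31]
```

```bash
python3 -m jog '[[-0.2,0.1,2,-0.01,4.5],[0,0,2.5,0,4.5],[0,0,2.5,0,4.5],[0,0,2.5,0,4.5],[0,0,2.5,0,4.5],[0,0,2,0,4.5],[0,0,1.5,0,4.5],[0,0,1.2,0,4.5],[0,0,0,0,4.5],[0,0,0,0,1.2],[0,0,0,0,1.2],[0,0,0,0,1.2],[0,0,0,0,1.2],[0,0,0,0,1.2],[0,0,-0.5,0,1.2],[0,0,-0.5,0,1.2]]' 50
```

```text
t: 13.98
eef_pos: [514.8, -361.9, 41.4]
ee_rot: [0.043, -3.14, -0.002]
wrist_force: [0.7, -0.3, -3.3]
opening: 16.9
grasp_force: 49.1
```

```bash
python3 -c "
from h import *
plan(511.9,52.5,90,58.5)"
```

```text
t 13.975 pos [ 514.8 -361.9   41.4] yhead 91.56 turn 0.577 then shift cm [21.91 35.18 -4.81] | shift before turn [-0.83 41.44 -4.81] F [ 0.7 -0.3 -3.3] g 49.07854735851288 op 16.941044959115747 q [-0.72  0.51  1.64 -0.    0.99 -2.32]
```

```bash
python3 -m jog '[[0,0,-2,0,1.2],[0,0,-2.5,0,1.2],[0,0,-2.5,0,1.2],[0,0,-1,0.144,1.2],[0,0,0,0.144,1.2],[0,0,0,0.144,1.2],[0,0,0,0.145,1.2],[0.8,1.2,0,0,1.2],[1.7,2.5,0,0,1.2],[1.9,2.8,0,0,1.2],[1.9,2.8,0,0,1.2],[1.9,2.8,0,0,1.2],[1.9,2.8,0,0,1.2],[1.9,2.8,0,0,1.2],[1.9,2.8,0,0,1.2],[1.9,2.8,0,0,1.2],[1.9,2.8,0,0,1.2],[1.9,2.8,0,0,1.2],[1.9,2.8,0,0,1.2],[1.6,2.2,0,0,1.2]]'
python3 -c "
from h import *
plan(494.5,48.1,60,58.5)
s,R=head();p=vision.grab_frame('wrist');cv2.imwrite('pics/w3.png',p['image']);np.savez('w2.npz',R=R,e=s['eef_pos'],T=p['T_tool_cam'],K=[p['fx'],p['fy'],p['cx'],p['cy']])"
```

```text
t: 16.48
eef_pos: [494.5, 49.5, 122.0]
ee_rot: [-0.847, -3.024, -0.001]
wrist_force: [0.4, -0.1, -4.4]
opening: 17.2
grasp_force: 49.3
t 16.475 pos [494.5  49.5 122. ] yhead 58.71 turn 0.004 then shift cm [-0.08 -0.12  6.2 ] | shift before turn [-0.08 -0.12  6.2 ] F [ 0.4 -0.1 -4.4] g 49.28259193897247 op 17.24452781623458 q [-0.04  0.25  1.84  0.    1.06 -1.07]
```

View pics/w3.png

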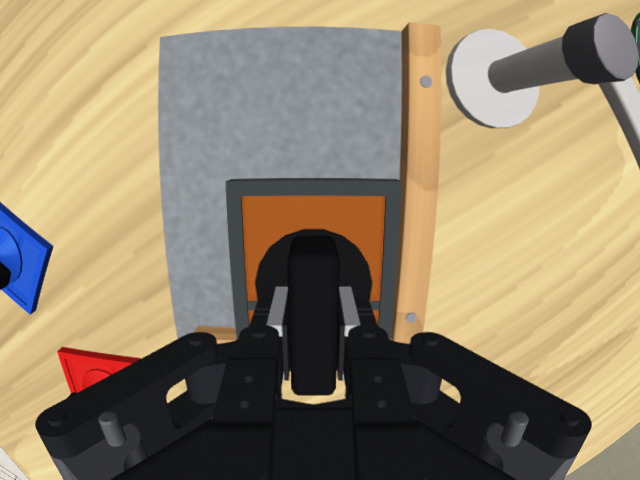

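The wrist view shows the panel held squarely above the board, with its top edge corners at (227,180) and (401,180). The long fence's inner top edge runs from (407,25) to (397,320), and the post is clear at right.

```bash
python3 - <<'E'
from h import *
d=np.load("w2.npz");fx,fy,cx,cy=d["K"];T=d["T"];R=d["R"]
def wray(u,v,z):
    a=np.array([(u-cx)/fx,(v-cy)/fy]);r=np.hypot(*a);a=np.array([*(a/r*np.sin(r)),np.cos(r)])
    w=R@T[:3,:3]@a;o=R@T[:3,3]+d["e"];return o+w*(z-o[2])/w[2]
A=lambda a,b:(np.degrees(np.arctan2(*(b-a)[[1,0]])).round(2),np.linalg.norm(b-a).round(1))
z=d["e"][2]-31.4+10
print("panel far edge",A(wray(227,180,z),wray(401,180,z)),"long",A(wray(401,180,z),wray(393,325,z)),A(wray(227,180,z),wray(242,320,z)))
c=(wray(227,180,z)+wray(401,180,z))/2;print("edge mid minus tcp",(R.T@(c-d["e"])).round(1))
print("fence",A(wray(406,25,34),wray(397,320,34)),"board left",A(wray(160,38,12),wray(176,330,12)), "board near", A(wray(160,38,12),wray(403,31,12)),wray(160,38,12),wray(403,25,34))
E
python3 -m jog '[[0,0,1.5,0,1.2],[0,0,1.5,0,1.2],[0,0,1.5,0,1.2],[0,0,1.5,0,1.2],[0,0,1,0,1.2],[0,0,0.4,0,1.2],[0,0,0,0,1.2],[0,0,0,0,1.2]]'
```

```text
panel far edge (np.float64(58.68), np.float64(78.0)) long (np.float64(-30.68), np.float64(72.2)) (np.float64(-28.75), np.float64(69.2))
edge mid minus tcp [51.4 -0.2 21.5]
fence (np.float64(-31.09), np.float64(198.4)) board left (np.float64(-31.84), np.float64(224.4)) board near (np.float64(58.51), np.float64(170.6)) [310.42708389  33.31782439  12.        ] [399.22972835 172.7629387   34.        ]
t: 17.52
eef_pos: [496.3, 47.4, 48.5]
ee_rot: [0.853, 3.023, 0.001]
wrist_force: [0.2, 0.1, -4.2]
opening: 17.2
grasp_force: 49.5
```

```bash
python3 -m jog '[[0,0,0.15,0,1.2],[0,0,0.1,0,1.2],[0,0,0.1,0,1.2],[0,0,0,0,1.2]]'; python3 -m jog '[[0,0,0.05,0,1.2],[0,0,0.05,0,1.2],[0,0,0,0,1.2]]'
```

```text
t: 18.02
eef_pos: [495.9, 47.6, 45.0]
ee_rot: [0.852, 3.023, 0.0]
wrist_force: [-1.8, 0.9, 0.5]
opening: 17.1
grasp_force: 50.2
t: 18.4
eef_pos: [495.9, 47.6, 45.0]
ee_rot: [0.852, 3.023, 0.0]
wrist_force: [-4.0, -0.1, 10.2]
opening: 17.2
grasp_force: 51.4
```

```bash
python3 -m jog '[[0,0.3,-0.05,0,1.2],[0,0.4,0,0,1.2],[0,0.4,0,0,1.2],[0,0.3,0,0,1.2],[0,0.1,0,0,1.2],[0,0.1,0,0,1.2],[0,0,0,0,1.2]]'; python3 -c "
from h import *
s,R=head();print((R.T@s['wrist_force']).round(1))"
```

```text
t: 19.27
eef_pos: [504.9, 60.5, 45.0]
ee_rot: [0.851, 3.022, -0.001]
wrist_force: [-1.7, -2.1, 6.2]
opening: 17.2
grasp_force: 51.0
[ 0.4 -2.7 -6.2]
```

```bash
cat > f.py <<'E'
from h import *
s,R=head();u=np.radians(-31.5);U=np.array([np.cos(u),np.sin(u)]);V=np.array([-U[1],U[0]]);d=s["eef_pos"][:2]-[585.5,62.7]
print("Ftool",(R.T@s['wrist_force']).round(1),"Ttool",(R.T@s['ft_torque']).round(2),"board xy",(d@U).round(2),(d@V).round(2),"z",s["eef_pos"][2].round(2),"yh",np.degrees(np.arctan2(R[1,1],R[0,1])).round(2))
E
python3 -m jog '[[0,0.1,0,0,1.2],[0,0.1,0,0,1.2],[0,0,0,0,1.2]]' >/dev/null; python3 f.py
python3 -m jog '[[0,0.1,0,0,1.2],[0,0,0,0,1.2]]' >/dev/null; python3 f.py
```

```text
Ftool [-1.2 -2.4 -6.2] Ttool [ 0.61  0.02 -0.05] board xy -67.61 -42.02 z 44.96 yh 58.54
Ftool [-0.  -3.7 -7.7] Ttool [0.64 0.02 0.01] board xy -67.58 -41.03 z 44.98 yh 58.54
```

```bash

python3 -m jog '[[0,0.1,0,0,1.2],[0,0,0,0,1.2]]' >/dev/null; python3 f.py
python3 -m jog '[[0,0.1,0,0,1.2],[0,0,0,0,1.2]]' >/dev/null; python3 f.py
```

```text
Ftool [-0.3 -4.9 -7.5] Ttool [0.87 0.   0.09] board xy -67.68 -40.62 z 44.96 yh 58.55
Ftool [-0.6 -8.2 -8.5] Ttool [ 1.26 -0.09  0.18] board xy -67.75 -40.54 z 44.97 yh 58.57
```

```bash

python3 -m jog '[[-0.3,0,0,0,1.2],[-0.4,0,0,0,1.2],[-0.4,0,0,0,1.2],[-0.3,0,0,0,1.2],[-0.1,0,0,0,1.2],[0,0,0,0,1.2]]' >/dev/null; python3 f.py
python3 -m jog '[[-0.1,0,0,0,1.2],[-0.05,0,0,0,1.2],[0,0,0,0,1.2]]' >/dev/null; python3 f.py
```

```text
Ftool [  7.2  -5.9 -14. ] Ttool [0.84 0.84 0.1 ] board xy -56.28 -40.67 z 44.95 yh 58.5
Ftool [  8.3  -6.2 -13. ] Ttool [0.85 0.87 0.09] board xy -54.96 -40.64 z 44.96 yh 58.51
```

```bash

python3 -m jog '[[-0.1,0,0,0,1.2],[-0.1,0,0,0,1.2],[0,0,0,0,1.2]]' >/dev/null; python3 f.py
python3 -m jog '[[-0.1,0,0,0,1.2],[-0.1,0,0,0,1.2],[0,0,0,0,1.2]]' >/dev/null; python3 f.py
```

```text
Ftool [  7.3  -6.6 -14.3] Ttool [0.78 0.89 0.1 ] board xy -52.9 -40.66 z 44.97 yh 58.51
Ftool [  7.2  -6.2 -14.1] Ttool [0.85 0.9  0.14] board xy -50.9 -40.68 z 44.97 yh 58.51
```

```bash

python3 -m jog '[[-0.1,0,0,0,1.2],[-0.05,0,0,0,1.2],[0,0,0,0,1.2]]' >/dev/null; python3 f.py
python3 -m jog '[[-0.1,0,0,0,1.2],[-0.05,0,0,0,1.2],[0,0,0,0,1.2]]' >/dev/null; python3 f.py
```

```text
Ftool [  8.   -6.7 -13.7] Ttool [0.85 0.87 0.13] board xy -49.47 -40.68 z 44.99 yh 58.51
Ftool [ 10.8  -5.8 -16.9] Ttool [0.69 1.27 0.1 ] board xy -49.21 -40.69 z 45.04 yh 58.49
```

```bash

python3 -m jog '[[-0.1,0,0,0,1.2],[-0.1,0.1,0,0,1.2],[0,0.1,0,0,1.2],[0,0,0,0,1.2],[0,0,0,0,1.2]]' >/dev/null; python3 f.py
python3 - <<'E'
from h import *
p=vision.grab_frame("wrist");t=vision.grab_frame("top")
a=cv2.resize(t["image"][215:335,210:380],(680,480),interpolation=2);cv2.imwrite("pics/t2.png",a)
E
```

```text
Ftool [ 13.4 -10.1 -21.9] Ttool [1.39 1.67 0.21] board xy -49.08 -40.53 z 45.16 yh 58.5
```

View pics/t2.png

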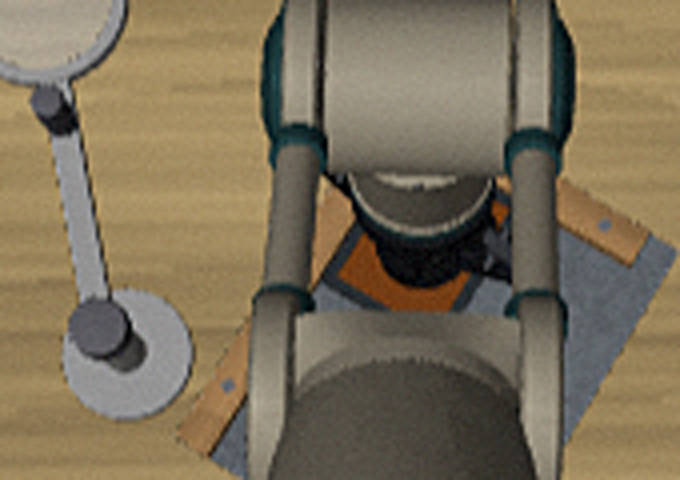

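The picture shows the panel seated against the long fence (its left edge around (340,250)) and the lens swung well off the board. I'll do one last check that it's at rest and not tilted.

```bash
python3 -m jog '[[0,0,0,0,1.2],[0,0,0,0,1.2],[0,0,0,0,1.2],[0,0,0,0,1.2]]'; python3 f.py; python3 - <<'E'
from h import *
s,R=head();print("tilt",np.arccos(-R[2,2]),np.abs(s["dq"]).max())
E
```

```text
t: 24.25
eef_pos: [522.4, 53.8, 45.1]
ee_rot: [-0.849, -3.011, 0.006]
wrist_force: [-16.2, -1.4, 22.3]
opening: 16.8
grasp_force: 53.2
Ftool [ 13.3  -9.8 -22.1] Ttool [1.35 1.74 0.16] board xy -49.12 -40.54 z 45.13 yh 58.5
tilt 0.013217113388676422 0.0017778423802536
```

```bash
python3 -c "
from h import *
print(arm.sign_off())"
```

```text
the job is handed in; nothing more can be done
None
```

I swung the magnifier about 72° clear of the board, then pressed the amber panel into the corner with roughly 5–13 N on each fence; it was still gripped when I handed the job in, and the verdict was not reported back.

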